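# Plug in the drying probe and raise the monitor's screen

## Task

Get the drying monitor ready to watch the pots: take the yellow-banded humidity probe out of its wooden stand and plug it upright, fully home, into the terminal framed in yellow (not the blue one). Also swing the monitor's half-folded screen up until it leans back about 15 degrees past upright, in either order. Let go of both and leave the tool pot, clay tub and glaze jar where they stand.

Things in the scene. Friction and masses are not known exactly. Their poses are not given: they have to be found in the camera images.
- monitor: White and grey desktop monitor, fixed to the bench, 150 (x) x 250 (y) x 70 mm high; origin at the centre of its underside on the bench; +x points from its front (towards the robot) to its back, +y to its left, z up. The screen covers y from -10 to +110 mm; two terminals lie in the grey strip at y = -85 mm.
- yellow_terminal (a point): Centre of the mouth of the terminal framed by a yellow square (44 mm outside), in the monitor's top face 70 mm above the bench, at (-35, -85, 70) mm in the monitor's frame. Round vertical hole, 13 mm wide, 60 mm deep, mouth chamfered 3 mm. Axes as the monitor's.
- blue_terminal (a point): The other terminal, framed in blue, same shape, at (35, -85, 70) mm in the monitor's frame. To stay empty.
- screen (a joint): Hinge of the screen, rad: 0 folded flat on the monitor's top, 1.57 upright, more when leaning back (stop at 2.4); 15 degrees past upright is 1.83. It starts at 0.45 to 0.95, its free edge then 115 to 165 mm above the bench. Stiff: it stays where it is left; about 5 N at the free edge moves it.
- screen_hinge (a point): Middle of the screen's hinge line, which runs along the monitor's y; at (60, 50, 78) mm in the monitor's frame. Axes as the monitor's.
- screen_edge (a point): Middle of the screen's free edge. The screen is a white panel 120 mm wide (y), 100 mm from hinge to free edge, 12 mm thick, centred on the hinge line; its dark glass faces down when folded, to the front when raised. Axes turn with the screen: x from the free edge to the hinge, z out of its white back.
- probe: Loose upright probe, 117 mm long, 70 g; origin at the steel tip, z up to its head. Steel stem 10 mm thick and 55 mm long with tapered tip (5 mm wide), then a yellow collar 28 mm wide and 6 mm thick (55 to 61 mm), then a round black handle 22 mm thick (61 to 117 mm) with a yellow band. It starts standing in the stand's hole, collar on the stand's top.
- stand: Fixed dark wooden block 70 x 70 x 60 mm high with one vertical hole 13 mm wide in the middle; origin at the centre of its underside. Left or right of the monitor.
- tool_pot: Black pot 80 mm wide, 100 mm high, with modelling tools sticking out to 180 mm; origin at the centre of its underside. Bystander.
- clay_tub: Green glassy tub of clay, 100 x 130 x 50 mm high; origin at the centre of its underside. Bystander.
- glaze_jar: White jar with blue lid, 76 mm wide, 100 mm high; origin at the centre of its underside. Bystander.
Things that resemble listed ones, but are neither listed nor needed, are in the scene too. Leave any purple or turquoise look-alike of the probe alone.

How it is judged (in metres and radians):
At the end, for the whole second after the job is handed in: The probe stands at rest in the yellow-framed terminal, its tip at least 50 mm below the mouth (home is 55), within 5 mm of the hole's axis and upright within 7 degrees; the screen rests leaning back 5 to 25 degrees past upright (joint 1.658 to 2.007) (horizontal distance between probe and yellow_terminal below 0.005 m and z of probe in the frame of yellow_terminal below -0.05 m and angle between probe's own z axis and vertical below 0.12 rad and linear speed of probe below 0.02 m/s and value of joint screen between 1.658 and 2.007 rad and velocity of joint screen between -0.05 and 0.05 rad/s); the robot touches nothing.
It fails at once if the tool pot is pushed more than 30 mm or tipped (distance of tool_pot from where it was at the start of the episode above 0.03 m or angle between tool_pot's own z axis and vertical above 0.35 rad).
It fails at once if the clay tub is pushed more than 30 mm or tipped (distance of clay_tub from where it was at the start of the episode above 0.03 m or angle between clay_tub's own z axis and vertical above 0.35 rad).
It fails at once if the glaze jar is pushed more than 30 mm or tipped (distance of glaze_jar from where it was at the start of the episode above 0.03 m or angle between glaze_jar's own z axis and vertical above 0.35 rad).
It also fails if it takes over 58 s, if anything falls off the work surface, if the arm or the gripper's body presses on something with over 40 N, if the wrist force passes 120 N, or if a joint passes its speed limit or range.

## Robot

A 6-joint arm with a two-finger parallel gripper is mounted at the origin on the work surface. World frame = base frame: x ahead of the robot, y to its left, z up, the work surface at z = 0. Lengths are in mm, angles in rad, forces in N, time in s.
With the tool pointing down it reaches from about 300 to 775 mm from the base axis. Payload 14.6 kg.
Tool frame: the origin (TCP) lies midway between the tips of the shut fingers; the grasp point (between the pads) lies 19 mm behind it (manip.hold_point_z is the distance from the TCP to the grasp point, in mm); z points along the fingers, y is the direction in which the jaws open and shut (so a half turn about z gives the same grasp; the last joint's range is limited). The gripper opens to 94 mm and grips with 3 to 60 N. Pads are 16 mm wide; open, the fingers measure 119 mm over their backs; the gripper's body (75 mm by 177 mm) begins 78 mm behind the grasp point.
Start: joints at [-1.184, 0.3, 1.521, -0, 1.321, -0.067], TCP at [241.103, -494.326, 205.446] pointing down, gripper open.
Joint ranges: [-3.03, 3.03], [-0.79, 2.21], [0.23, 2.52], [-1.04, 4.18], [0, 3.07], [-2.55, 2.55]. Speed limits (rad/s): [2.22, 2.22, 2.57, 3.14, 3.14, 3.14].

## Interface

Orientations are given as [roll, pitch, yaw] about the fixed x, y, z axes, in that order (R = Rz(yaw) Ry(pitch) Rx(roll)).
In Python, from cell import manip gives the robot as it stands.
- The arm moves only by the shell command python3 -m crank 'ROWS' [OPENING] [FORCE]. ROWS is JSON, a list of rows, each an object with "offset": the shift along the world's x, y, z in m, a list of three; "spin": the turn about the world's z in degrees. In form: [{"offset": [dx, dy, dz], "spin": spin}, ...]. A call has exactly 8 rows; each row is the pose to reach, as a shift and turn from the pose measured when the call began; what a row does not reach only later rows make up. A row lasts 1/12 s, in which the tool goes at most 41.7 mm and 7.16 degrees, less where a joint would pass 70% of its speed; a pose out of reach is approached as far as the arm can. A call with a gripper value outside its range is refused whole. OPENING is the opening, from 0 (shut) to 1 (fully open), set as the call begins (- or left out, the last holds). The fingers move at their own pace and stop on an object; FORCE is the grip in N (left out, the last holds). Time passes only in rows, so rows that repeat a pose let the fingers close, or fill a call up. It gives the time, the measured TCP pose, the force and the opening at its end, in the units of the state.
- manip.read_state(): the state, without advancing time (a new reading comes with each control period).
- manip.camera(name): name is "scene" or "side" or "wrist"; returns a dict with "pixels" (400x640x3 uint8, red, green, blue), "fx", "fy", "cx", "cy" (pixels), "extrinsics" (4x4, takes a point from world to camera coordinates); the wrist camera has in their place "hand_eye" (4x4, takes a point from camera to tool coordinates, whose origin is the TCP and whose axes are the flange's). Camera axes: x right, y down, z forward; pixel columns grow to the right and rows downward; lengths in mm; the calibration is good to about 2 mm. A picture is of the moment at which its call begins: read the wrist's pose just before it. There is no depth.
- manip.sign_off(): hands the job in, once; it reports no verdict.
Trained networks look in a picture, given as the dict that the camera call returned (one of the last four; its "shot" number tells which), for a name from the list of things; names that differ only in an ending like _2 or _b are one class to them, and where a whole thing is asked for, a point or a joint stands for the part that bears it (a point fixed in the world has none). Each returns a list of dicts, best first, with "conf" (0 to 1); they miss things now and then, are a little off and sometimes report something else, mostly with a low value. They report only what shows in the picture. A call takes as long as a camera call. They do not tell look-alikes from the thing itself.
- manip.search_frame(picture, name): "location" ([x, y, z] in mm, in world coordinates, good to about 4 mm: the middle of the surface that is visible of it).
- manip.masks_of(picture, name): "mask" (400x640 bool, what is visible of it).
The state is a dict: "clock": time; "joints": joint angles; "qd": joint speeds; "effort": joint torques, N m; "eef_pos": TCP position; "eef_rot": TCP orientation; "wrist_force": force on the tool from outside, world axes, zero at the start; "moment": the same for the moment, N m; "finger_gap": finger opening in mm.
Only numpy, scipy, OpenCV 4.12 (cv2) and the standard library are available. Lean on these libraries where they do the work, as an engineer would, in place of code of your own. Each camera call takes 0.05 s, during which the arm holds its last target. There are 200 camera calls.

## Working session

There is one attempt and no reset: what is moved stays moved. The work goes in short steps, Python scripts to look and compute and a shell command to move; the robot and the scene stay as the last step left them, time stands still between calls to the robot, and variables do not carry over. Pictures are saved under pics/ and viewed, about 8 in all and at most 12, crops included, and the job is handed in when it is done.

```bash
mkdir -p pics; ls; python3 - <<'E'
from cell import manip
import cv2, numpy as np
print(manip.read_state())
for c in ("scene","side"):
    p=manip.camera(c)
    cv2.imwrite(f"pics/{c}0.png",p["pixels"][:,:,::-1])
    print(c,p["fx"],p["fy"],p["cx"],p["cy"],np.round(p["extrinsics"],3).tolist())
    for n in ["monitor","yellow_terminal","blue_terminal","screen","screen_edge","screen_hinge","probe","stand","tool_pot","clay_tub","glaze_jar"]:
        try: print(n,[(np.round(d["location"],0).tolist(),round(d["conf"],2)) for d in manip.search_frame(p,n)][:4])
        except Exception as e: print(n,e)
E
```

```text
pics
{'clock': 0.0, 'joints': array([-1.18360944e+00,  3.00479188e-01,  1.52162645e+00,  1.18674027e-05,
        1.32070220e+00, -6.66068600e-02]), 'qd': array([ 6.20338642e-04, -6.38661875e-04,  1.77802953e-03,  7.16077445e-05,
        3.32127087e-04,  8.03154089e-04]), 'effort': array([-3.34359411e-04, -5.31805050e+01, -3.52737665e+01,  7.08302949e-02,
        2.43679667e-02, -9.89232581e-05]), 'eef_pos': array([ 240.99792078, -494.07391466,  204.86270754]), 'eef_rot': array([-3.14038093e+00, -9.23487815e-05,  4.53790742e-01]), 'wrist_force': array([ 0.11838914, -0.61146472,  1.03093242]), 'moment': array([-0.02479633, -0.03363458,  0.00832797]), 'finger_gap': 93.70400519153205}
scene 466.4617968318705 466.4617968318705 329.8948215122525 200.43454943933483 [[0.653, 0.758, -0.013, -346.813], [0.449, -0.401, -0.799, -185.989], [-0.611, 0.515, -0.601, 1717.295], [0.0, 0.0, 0.0, 1.0]]
monitor [([586.0, 31.0, 71.0], 0.86)]
yellow_terminal [([592.0, 32.0, 69.0], 0.56)]
blue_terminal [([590.0, 31.0, 72.0], 0.79)]
screen [([583.0, 88.0, 121.0], 0.97)]
screen_edge [([588.0, 91.0, 125.0], 0.
[... 500 characters left out ...]
, 486.349], [-0.333, 0.636, -0.696, 252.473], [0.33, -0.613, -0.718, 1075.843], [0.0, 0.0, 0.0, 1.0]]
monitor [([537.0, 85.0, 69.0], 0.7)]
yellow_terminal [([535.0, 87.0, 71.0], 0.85), ([477.0, 285.0, 60.0], 0.63)]
blue_terminal [([535.0, 85.0, 66.0], 0.7)]
screen [([565.0, 110.0, 142.0], 0.57)]
screen_edge [([567.0, 113.0, 147.0], 0.94), ([479.0, 284.0, 58.0], 0.19)]
screen_hinge [([536.0, 86.0, 70.0], 0.81)]
probe [([476.0, 359.0, 89.0], 0.86), ([398.0, 267.0, 86.0], 0.75), ([536.0, 361.0, 89.0], 0.66), ([578.0, 236.0, 83.0], 0.66)]
stand [([477.0, 284.0, 58.0], 0.87)]
tool_pot [([442.0, -283.0, 73.0], 0.92)]
clay_tub [([690.0, -291.0, 41.0], 0.93)]
glaze_jar [([646.0, 344.0, 79.0], 0.61)]
```

```bash
python3 - <<'E'
import cv2,numpy as np
a=cv2.imread("pics/scene0.png");b=cv2.imread("pics/side0.png")
cv2.imwrite("pics/both.png",cv2.resize(np.vstack([a,b]),None,fx=.75,fy=.75,interpolation=cv2.INTER_AREA))
E
```

```text
(no output)
```

View pics/both.png

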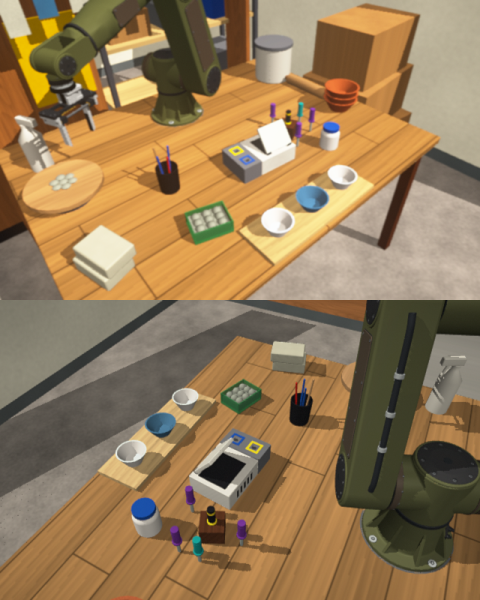

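View pics/scene0.png

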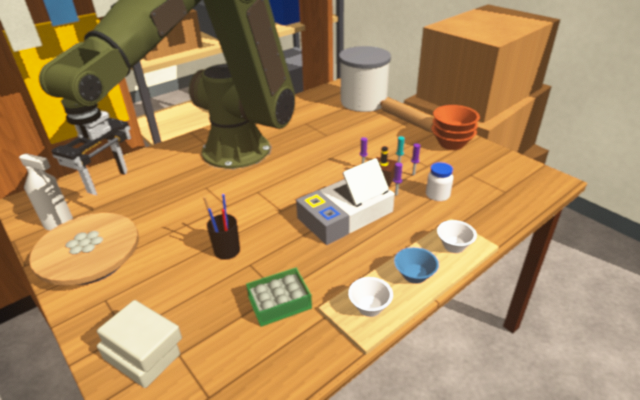

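The scene view shows the monitor, with the yellow square near (314,201) and the blue one near (330,213). The half-open screen is near (365,183). The banded probe sits in its stand near (384,160), with four purple or turquoise decoys around it. Next I'll segment colours and intersect rays at known heights.

```bash
cat > h.py <<'E'
import cv2, numpy as np
from cell import manip
from scipy.spatial.transform import Rotation as R
def T_cw(p, st=None):
    """camera->world"""
    if "extrinsics" in p: return np.linalg.inv(p["extrinsics"])
    T=np.eye(4); T[:3,:3]=R.from_euler("xyz",st["eef_rot"]).as_matrix(); T[:3,3]=st["eef_pos"]
    return T@p["hand_eye"]
def ray(p,uv,z,st=None):
    T=T_cw(p,st); d=T[:3,:3]@[(uv[0]-p["cx"])/p["fx"],(uv[1]-p["cy"])/p["fy"],1]; o=T[:3,3]
    return o+d*(z-o[2])/d[2]
def proj(p,X,st=None):
    c=np.linalg.inv(T_cw(p,st))@np.append(X,1); return np.array([p["cx"]+p["fx"]*c[0]/c[2],p["cy"]+p["fy"]*c[1]/c[2]])
def blobs(p,lo,hi,box=None,amin=15):
    hsv=cv2.cvtColor(p["pixels"],cv2.COLOR_RGB2HSV); m=cv2.inRange(hsv,np.array(lo),np.array(hi))
    if box: k=np.zeros_like(m); k[box[1]:box[3],box[0]:box[2]]=1; m=m*k
    n,l,s,c=cv2.connectedComponentsWithStats(m)
    return [(s[i,4],s[i,:4].tolist(),c[i].round(1).tolist(),l==i) for i in range(1,n) if s[i,4]>=amin]
def sqc(mask):
    """centre of filled convex hull"""
    h=cv2.convexHull(np.argwhere(mask)[:,::-1].astype(np.int32)); m=cv2.moments(h); return (m["m10"]/m["m00"],m["m01"]/m["m00"])
E
python3 - <<'E'
from h import *
S={"scene":(290,130,430,250),"side":(180,140,380,360)}
for c,b in S.items():
    p=manip.camera(c)
    for nm,lo,hi in(("yel",(22,120,90),(36,255,255)),("blu",(105,90,80),(122,255,255))):
        for a in blobs(p,lo,hi,b,6):
            u=sqc(a[3]) if a[0]>12 else a[2]
            print(c,nm,a[0],a[1],np.round(u,1),"z70",ray(p,u,70).round(0)[:2],"z63",ray(p,u,63).round(0)[:2],"z100",ray(p,u,100).round(0)[:2])
    for d in manip.masks_of(p,"probe"):
        ys,xs=np.nonzero(d["mask"]); 
        u=(xs[ys<=ys.min()+3].mean(),ys.min()); print(c,"probe",round(d["conf"],2),u,ray(p,u,120).round(0),[xs.min(),ys.min(),xs.max(),ys.max()],p["pixels"][ys,xs].mean(0).round())
    im=p["pixels"][b[1]:b[3],b[0]:b[2],::-1]
    cv2.imwrite(f"pics/{c}1.png",cv2.resize(im,None,fx=3.2 if c=="scene" else 2.5,fy=3.2 if c=="scene" else 2.5,interpolation=cv2.INTER_CUBIC))
E
```

```text
scene yel 19 [382, 151, 6, 4] [384.3 152.3] z70 [455. 307.] z63 [447. 315.] z100 [489. 270.]
scene yel 30 [380, 162, 9, 4] [383.8 163.5] z70 [502. 255.] z63 [495. 264.] z100 [534. 220.]
scene yel 127 [305, 195, 20, 13] [314.6 200.7] z70 [508. -37.] z63 [500. -31.] z100 [539. -61.]
scene blu 113 [319, 206, 21, 14] [328.9 212.6] z70 [577. -42.] z63 [571. -36.] z100 [606. -66.]
scene probe 0.69 (np.float64(363.1304347826087), np.int64(137)) [397. 263. 120.] [np.int64(359), np.int64(137), np.int64(367), np.int64(162)] [144.  87. 123.]
scene probe 0.67 (np.float64(416.0), np.int64(144)) [543. 357. 120.] [np.int64(411), np.int64(144), np.int64(419), np.int64(173)] [127.  74. 121.]
scene probe 0.53 (np.float64(398.0), np.int64(163)) [582. 230. 120.] [np.int64(393), np.int64(163), np.int64(401), np.int64(194)] [127.  80. 120.]
scene probe 0.5 (np.float64(400.1304347826087), np.int64(136)) [474. 358. 120.] [np.int64(395), np.int64(136), np.int64(403), np.int64(162)] [ 89. 139. 118.]
scene probe 0.43 (np.float64(383.8), np.int64(146)) [483. 271. 120.] [np.int64(379), np.int64(146), np.int64(38
[... 569 characters left out ...]
) [547. 351. 120.] [np.int64(227), np.int64(301), np.int64(241), np.int64(335)] [ 84.  44. 101.]
side probe 0.78 (np.float64(280.53333333333336), np.int64(274)) [497. 254. 120.] [np.int64(275), np.int64(274), np.int64(289), np.int64(300)] [74. 62. 23.]
side probe 0.75 (np.float64(321.23333333333335), np.int64(293)) [404. 255. 120.] [np.int64(316), np.int64(293), np.int64(328), np.int64(326)] [ 87.  46. 105.]
side probe 0.69 (np.float64(262.0), np.int64(315)) [481. 350. 120.] [np.int64(256), np.int64(315), np.int64(270), np.int64(347)] [ 36. 114. 104.]
side probe 0.67 (np.float64(251.5), np.int64(247)) [587. 224. 120.] [np.int64(246), np.int64(247), np.int64(260), np.int64(281)] [93. 54. 99.]
```

View pics/side1.png

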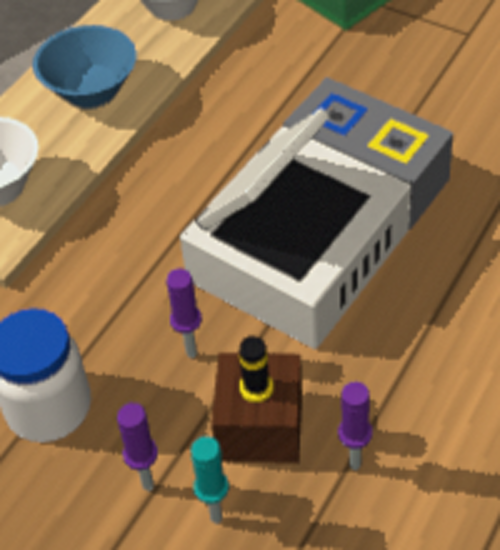

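The side crop shows the yellow frame at (400,142), the blue one behind it, and the banded probe alone in its dark stand at (253,370) with decoys about 90 mm away. The two views agree:

| Item | Position (mm) |
|---|---|
| Yellow terminal | about (508,-38) |
| Blue terminal | (577,-44) |
| Probe axis | about (492,266) |

The terminals are 69 mm apart against 70 expected, and the monitor yaw is about -5°. I'll move to hover over the probe with the jaws along the monitor's x.

```bash
python3 -m crank '[{"offset":[0.25,0.76,0.1],"spin":59},{"offset":[0.25,0.76,0.1],"spin":59},{"offset":[0.25,0.76,0.1],"spin":59},{"offset":[0.25,0.76,0.1],"spin":59},{"offset":[0.25,0.76,0.1],"spin":59},{"offset":[0.25,0.76,0.1],"spin":59},{"offset":[0.25,0.76,0.1],"spin":59},{"offset":[0.25,0.76,0.1],"spin":59}]' 0.5 20
```

```text
clock: 2.07
eef_pos: [344.5, -178.3, 247.3]
eef_rot: [3.141, 0.0, 1.46]
wrist_force: [0.2, 0.6, -0.5]
finger_gap: 47.9
```

```bash
python3 -m crank '[{"offset":[0.147,0.444,0.01],"spin":1.4},{"offset":[0.147,0.444,0.01],"spin":1.4},{"offset":[0.147,0.444,0.01],"spin":1.4},{"offset":[0.147,0.444,0.01],"spin":1.4},{"offset":[0.147,0.444,0.01],"spin":1.4},{"offset":[0.147,0.444,0.01],"spin":1.4},{"offset":[0.147,0.444,0.01],"spin":1.4},{"offset":[0.147,0.444,0.01],"spin":1.4}]'
python3 -m crank '[{"offset":[0.05,0.12,0.0],"spin":0},{"offset":[0.05,0.12,0.0],"spin":0},{"offset":[0.05,0.12,0.0],"spin":0},{"offset":[0.05,0.12,0.0],"spin":0},{"offset":[0.05,0.12,0.0],"spin":0},{"offset":[0.05,0.12,0.0],"spin":0},{"offset":[0.05,0.12,0.0],"spin":0},{"offset":[0.05,0.12,0.0],"spin":0}]'
python3 - <<'E'
from h import *
st=manip.read_state(); p=manip.camera("wrist"); print(st["eef_pos"],st["eef_rot"],np.round(p["hand_eye"],2).tolist())
cv2.imwrite("pics/w0.png",p["pixels"][:,:,::-1])
for X in ([492,266,122],[492,266,61]): print(proj(p,X,st))
for a in blobs(p,(20,110,80),(36,255,255),None,20): print(a[:3],np.round(sqc(a[3]),1),ray(p,sqc(a[3]),61,st).round(1),ray(p,sqc(a[3]),100,st).round(1))
E
```

```text
clock: 2.73
eef_pos: [448.9, 138.7, 254.5]
eef_rot: [3.14, 0.0, 1.484]
wrist_force: [0.5, 0.0, 0.3]
finger_gap: 47.0
clock: 3.4
eef_pos: [498.8, 257.4, 255.0]
eef_rot: [3.14, -0.0, 1.483]
wrist_force: [0.3, -0.5, 0.4]
finger_gap: 47.3
[498.83802713 257.43950915 255.0209409 ] [ 3.13960082e+00 -8.45479809e-05  1.48286484e+00] [[-0.0, -0.96, -0.28, 80.74], [1.0, -0.0, 0.0, -1.53], [-0.0, -0.28, 0.96, -179.72], [0.0, 0.0, 0.0, 1.0]]
[315.09285945 182.7080943 ]
[316.02630136 169.96298957]
(np.int32(295), [301, 161, 27, 27], [314.7, 170.3]) [314.4 173.1] [489.9 262.7  61. ] [491.4 270.6 100. ]
(np.int32(812), [204, 326, 23, 71], [212.9, 362.3]) [215.  361.6] [338.9  28.2  61. ] [356.1  60.6 100. ]
(np.int32(747), [419, 327, 22, 70], [431.9, 362.1]) [429.8 361.4] [614.8   3.3  61. ] [603.3  38.2 100. ]
(np.int32(268), [332, 387, 34, 13], [348.4, 391.4]) [348.5 393. ] [506.9 -37.7  61. ] [506.6   1.5 100. ]
```

View pics/w0.png

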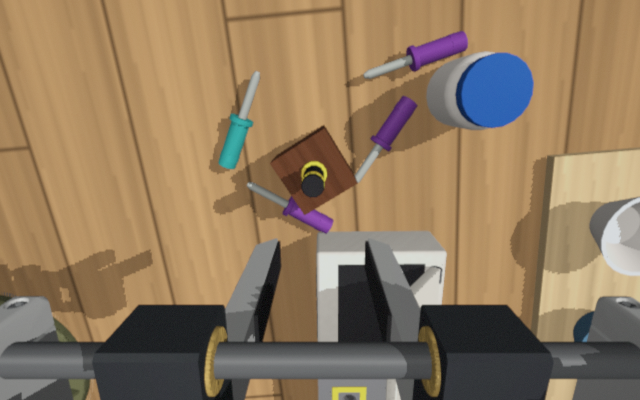

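The wrist picture shows the banded probe in its stand at (313,180). The decoys are now lying down around it, lower than my grasp height, and one is against the stand. The yellow frame is at (348,393). I'll refine the probe position from the dark head.

```bash
python3 - <<'E'
from h import *
st=manip.read_state(); p=manip.camera("wrist")
for a in blobs(p,(0,0,0),(180,255,42),(295,155,335,205),20): 
    (c,r)=cv2.minEnclosingCircle(np.argwhere(a[3])[:,::-1].astype(np.float32)); print(a[:3],c,r,ray(p,c,122,st).round(1))
for u in ((314.5,174.5),): print(ray(p,u,61,st))
crop=p["pixels"][150:210,285:345,::-1]; cv2.imwrite("pics/w1.png",cv2.resize(crop,None,fx=8,fy=8,interpolation=cv2.INTER_CUBIC))
E
```

```text
(np.int32(52), [306, 167, 16, 7], [313.6, 169.1]) (313.5, 171.5) 7.648629188537598 [491.6 276.7 122. ]
[489.95068946 261.26490236  61.        ]
```

View pics/w1.png

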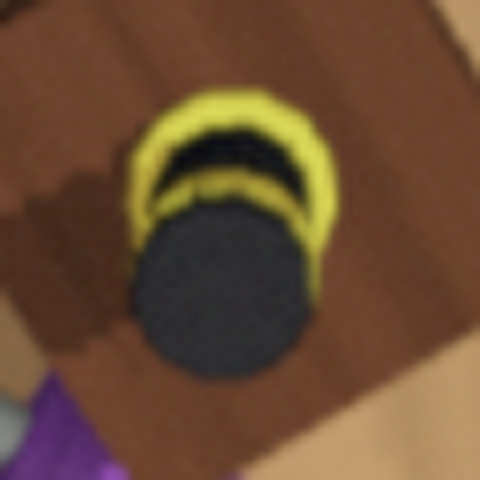

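```bash
python3 -m crank '[{"offset":[-0.0085,0.0055,-0.04],"spin":0},{"offset":[-0.0085,0.0055,-0.08],"spin":0},{"offset":[-0.0085,0.0055,-0.12],"spin":0},{"offset":[-0.0085,0.0055,-0.15],"spin":0},{"offset":[-0.0085,0.0055,-0.173],"spin":0},{"offset":[-0.0085,0.0055,-0.173],"spin":0},{"offset":[-0.0085,0.0055,-0.173],"spin":0},{"offset":[-0.0085,0.0055,-0.173],"spin":0}]'
python3 -m crank '[{"offset":[0,0,0],"spin":0},{"offset":[0,0,0],"spin":0},{"offset":[0,0,0],"spin":0},{"offset":[0,0,0],"spin":0},{"offset":[0,0,0],"spin":0},{"offset":[0,0,0],"spin":0},{"offset":[0,0,0],"spin":0},{"offset":[0,0,0],"spin":0}]' 0 30
```

```text
clock: 4.17
eef_pos: [491.3, 263.3, 84.0]
eef_rot: [3.137, -0.001, 1.483]
wrist_force: [-0.2, -0.0, 1.2]
finger_gap: 47.2
clock: 4.83
eef_pos: [491.4, 263.5, 84.6]
eef_rot: [3.137, -0.002, 1.483]
wrist_force: [-1.8, -0.9, 5.2]
finger_gap: 21.3
```

```bash
python3 -m crank '[{"offset":[0,0,0.02],"spin":0},{"offset":[0,0,0.05],"spin":0},{"offset":[0,0,0.09],"spin":0},{"offset":[0,0,0.13],"spin":0},{"offset":[0,0,0.17],"spin":0},{"offset":[0,0,0.2],"spin":0},{"offset":[0,0,0.2],"spin":0},{"offset":[0,0,0.2],"spin":0}]'
python3 -m crank '[{"offset":[0.017,-0.301,0],"spin":0},{"offset":[0.017,-0.301,0],"spin":0},{"offset":[0.017,-0.301,0],"spin":0},{"offset":[0.017,-0.301,0],"spin":0},{"offset":[0.017,-0.301,0],"spin":0},{"offset":[0.017,-0.301,0],"spin":0},{"offset":[0.017,-0.301,0],"spin":0},{"offset":[0.017,-0.301,0],"spin":0}]'
python3 - <<'E'
from h import *
st=manip.read_state(); print(st["eef_pos"],st["eef_rot"],st["finger_gap"])
V=[]
for c in("wrist","side"):
    p=manip.camera(c); im=p["pixels"][:,:,::-1].copy(); s=st if c=="wrist" else None
    for nm,lo,hi in(("yel",(22,120,90),(36,255,255)),("blu",(105,90,60),(122,255,255))):
        for a in blobs(p,lo,hi,None,60): u=sqc(a[3]); print(c,nm,a[0],a[1],np.round(u,1),"z70",ray(p,u,70,s).round(1)[:2])
    V.append(im)
cv2.imwrite("pics/v2.png",np.vstack(V)[:, :] if 0 else cv2.resize(np.vstack(V),None,fx=.75,fy=.75,interpolation=cv2.INTER_AREA))
E
```

```text
clock: 5.5
eef_pos: [491.7, 263.6, 285.8]
eef_rot: [3.135, -0.003, 1.483]
wrist_force: [0.4, 0.0, -0.6]
finger_gap: 21.5
clock: 6.17
eef_pos: [508.1, -42.0, 283.9]
eef_rot: [3.137, -0.002, 1.479]
wrist_force: [-0.6, 0.6, -2.0]
finger_gap: 21.5
[508.07012064 -41.99757034 283.87708322] [ 3.13747369e+00 -2.32465262e-03  1.47908849e+00] 21.492121282194336
wrist yel 782 [302, 153, 38, 38] [320.7 171.6] z70 [506.2 -39.2]
wrist yel 492 [301, 216, 44, 30] [322.7 231.5] z70 [ 501.9 -112.4]
wrist yel 369 [300, 249, 45, 22] [322.3 260.8] z70 [ 497.8 -150.9]
wrist blu 919 [363, 152, 40, 39] [382.3 171. ] z70 [576.6 -45. ]
wrist blu 111 [301, 379, 6, 21] [303.7 389.4] z70 [ 453.8 -343.8]
side yel 169 [327, 188, 24, 17] [338.8 195.9] z70 [509.2 -39.5]
side blu 138 [400, 105, 9, 36] [404.  124.6] z70 [ 468.8 -378.6]
side blu 130 [307, 177, 20, 17] [315.8 185. ] z70 [577.3 -46.8]
side blu 759 [175, 264, 33, 29] [191. 278.] z70 [680.7 322.9]
```

View pics/v2.png

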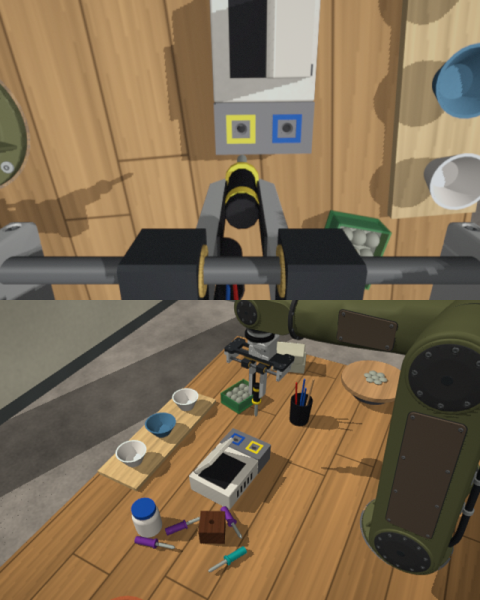

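The probe is held upright: in the wrist view it points at the yellow frame, which sits at full-resolution (320.7,171.6). The yellow–blue spacing comes to 70.6 mm, and yellow_terminal is about (507,-39). I'll go down to about 25 mm above the mouth and compare tip with hole.

```bash
python3 -m crank '[{"offset":[-0.001,0.003,-0.035],"spin":0.3},{"offset":[-0.001,0.003,-0.07],"spin":0.3},{"offset":[-0.001,0.003,-0.095],"spin":0.3},{"offset":[-0.001,0.003,-0.11],"spin":0.3},{"offset":[-0.001,0.003,-0.11],"spin":0.3},{"offset":[-0.001,0.003,-0.11],"spin":0.3},{"offset":[-0.001,0.003,-0.11],"spin":0.3},{"offset":[-0.001,0.003,-0.11],"spin":0.3}]'
python3 - <<'E'
from h import *
st=manip.read_state(); print(st["eef_pos"],st["eef_rot"])
p=manip.camera("wrist"); P=st["eef_pos"]; zt=P[2]-79.6
for nm,lo,hi in(("yel",(22,120,90),(36,255,255)),("blu",(105,90,60),(122,255,255))):
    for a in blobs(p,lo,hi,None,60): u=sqc(a[3]); print(nm,a[0],a[1],np.round(u,1),"z70",ray(p,u,70,st).round(1)[:2])
print("pred tip",proj(p,[P[0],P[1],zt],st),"pred mouth below tcp",proj(p,[P[0],P[1],70],st),"collar",proj(p,[P[0],P[1],zt+61],st))
im=p["pixels"][140:260,260:400,::-1]; cv2.imwrite("pics/w3.png",cv2.resize(im,None,fx=5,fy=5,interpolation=cv2.INTER_CUBIC))
E
```

```text
clock: 6.93
eef_pos: [507.8, -35.7, 175.3]
eef_rot: [3.135, -0.003, 1.485]
wrist_force: [0.4, -0.1, -0.7]
finger_gap: 21.8
[507.82137679 -35.66267219 175.32178195] [ 3.13537092e+00 -3.10199561e-03  1.48517985e+00]
yel 1668 [296, 179, 52, 67] [321.7 210.8] z70 [505.8 -45.6]
yel 370 [300, 249, 45, 22] [322.2 260.8] z70 [502.2 -92.4]
blu 1599 [377, 178, 56, 51] [404.  202.6] z70 [576.4 -44.4]
pred tip [323.30079874 208.50016741] pred mouth below tcp [322.99284943 199.56590303] collar [324.31644624 237.96626105]
```

View pics/w3.png

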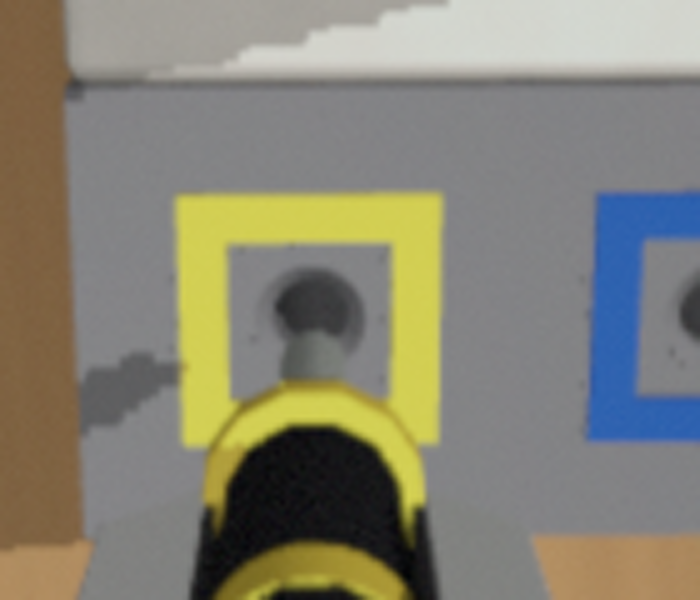

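The crop shows the hole centre at about (312,319), which is full-res (322.4,203.8). The tip is at about (313,345), which matches its predicted pixel to 0.5 px. So the hole lies 3 mm towards -y, and I'll correct and lower.

```bash
python3 -m crank '[{"offset":[0,-0.003,0],"spin":0},{"offset":[0,-0.003,0],"spin":0},{"offset":[0,-0.003,-0.01],"spin":0},{"offset":[0,-0.003,-0.02],"spin":0},{"offset":[0,-0.003,-0.028],"spin":0},{"offset":[0,-0.003,-0.036],"spin":0},{"offset":[0,-0.003,-0.043],"spin":0},{"offset":[0,-0.003,-0.043],"spin":0}]'
```

```text
clock: 7.65
eef_pos: [507.0, -38.7, 130.4]
eef_rot: [3.138, -0.003, 1.485]
wrist_force: [0.5, -0.9, -1.6]
finger_gap: 21.5
```

```bash
python3 -m crank '[{"offset":[0,0,-0.008],"spin":0},{"offset":[0,0,-0.015],"spin":0},{"offset":[0,0,-0.022],"spin":0},{"offset":[0,0,-0.028],"spin":0},{"offset":[0,0,-0.033],"spin":0},{"offset":[0,0,-0.036],"spin":0},{"offset":[0,0,-0.036],"spin":0},{"offset":[0,0,-0.036],"spin":0}]'
```

```text
clock: 8.32
eef_pos: [507.2, -38.7, 94.6]
eef_rot: [3.138, -0.003, 1.485]
wrist_force: [-0.5, 0.5, 2.3]
finger_gap: 21.3
```

```bash
python3 -m crank '[{"offset":[0,0,-0.001],"spin":0},{"offset":[0,0,-0.002],"spin":0},{"offset":[0,0,-0.002],"spin":0},{"offset":[0,0,-0.002],"spin":0},{"offset":[0,0,-0.002],"spin":0},{"offset":[0,0,-0.002],"spin":0},{"offset":[0,0,-0.002],"spin":0},{"offset":[0,0,-0.002],"spin":0}]'
```

```text
clock: 8.98
eef_pos: [507.4, -38.7, 94.4]
eef_rot: [3.137, -0.003, 1.485]
wrist_force: [-10.9, 1.2, 24.5]
finger_gap: 21.7
```

Resisted with about 24 N at TCP z 94.4, so the probe is seated. I'll release, retreat, and go to the front of the screen.

```bash
python3 -m crank '[{"offset":[0,0,0.0],"spin":0},{"offset":[0,0,0],"spin":0},{"offset":[0,0,0],"spin":0},{"offset":[0,0,0],"spin":0},{"offset":[0,0,0],"spin":0},{"offset":[0,0,0.02],"spin":0},{"offset":[0,0,0.06],"spin":0},{"offset":[0,0,0.1],"spin":0}]' 0.5
python3 -m crank '[{"offset":[0,0,0.04],"spin":0},{"offset":[0,0,0.07],"spin":0},{"offset":[-0.013,0.136,0.07],"spin":0},{"offset":[-0.013,0.136,0.07],"spin":0},{"offset":[-0.013,0.136,0.07],"spin":0},{"offset":[-0.013,0.136,0.07],"spin":0},{"offset":[-0.013,0.136,0.07],"spin":0},{"offset":[-0.013,0.136,0.07],"spin":0}]' 0
python3 - <<'E'
from h import *
st=manip.read_state(); print(st["eef_pos"],st["finger_gap"])
V=[]
for c in("wrist","side"):
    p=manip.camera(c); im=p["pixels"][:,:,::-1].copy(); V.append(im)
    print(c,[(np.round(d["location"]),round(d["conf"],2)) for d in manip.search_frame(p,"screen_edge")])
    s=st if c=="wrist" else None
    for X in([507.4,-38.8,77],[507.4,-38.8,132],[613.6,87.6,78],[494,97.8,105]): print(proj(p,X,s).round(1))
cv2.imwrite("pics/v4.png",cv2.resize(np.vstack(V),None,fx=.75,fy=.75,interpolation=cv2.INTER_AREA))
E
```

```text
clock: 9.65
eef_pos: [506.6, -38.6, 194.7]
eef_rot: [3.14, -0.003, 1.485]
wrist_force: [0.3, 0.7, 0.1]
finger_gap: 46.9
clock: 10.32
eef_pos: [493.6, 97.5, 264.5]
eef_rot: [3.14, -0.003, 1.486]
wrist_force: [-0.6, -0.0, -0.0]
finger_gap: 0.4
[493.57089192  97.47381739 264.51001426] 0.4499803769162219
wrist [(array([576.,  97., 137.]), 0.73)]
[344.4 290.2]
[347.8 317.9]
[435.2 178.7]
[323.6 184.5]
side [(array([566., 111., 149.]), 0.95)]
[339.5 194.4]
[340.1 178.3]
[275.4 213.2]
[318.2 226.8]
```

View pics/v4.png

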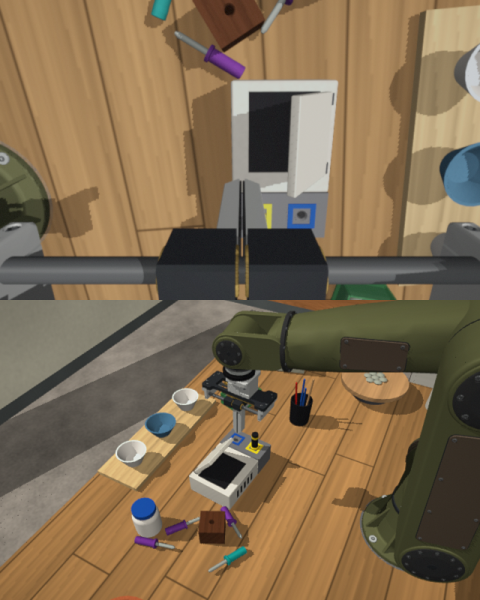

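The wrist view shows the screen edge at about (292,145) in the halved picture, ahead of the fingers. The side view shows the probe standing in the yellow frame at (255,443). I'll lower in front of the screen and push along the monitor's +x.

```bash
python3 -m crank '[{"offset":[0,0,-0.04],"spin":0},{"offset":[0,0,-0.08],"spin":0},{"offset":[0,0,-0.12],"spin":0},{"offset":[0,0,-0.145],"spin":0},{"offset":[0,0,-0.155],"spin":0},{"offset":[0,0,-0.155],"spin":0},{"offset":[0,0,-0.155],"spin":0},{"offset":[0,0,-0.155],"spin":0}]'
python3 -m crank '[{"offset":[0.015,-0.001,0],"spin":0},{"offset":[0.03,-0.003,0],"spin":0},{"offset":[0.04,-0.004,0],"spin":0},{"offset":[0.05,-0.005,0],"spin":0},{"offset":[0.058,-0.005,0],"spin":0},{"offset":[0.066,-0.006,0],"spin":0},{"offset":[0.074,-0.007,0],"spin":0},{"offset":[0.08,-0.007,0],"spin":0}]'
```

```text
clock: 11.18
eef_pos: [494.9, 96.1, 111.5]
eef_rot: [3.137, -0.004, 1.483]
wrist_force: [0.0, -0.5, 0.5]
finger_gap: 0.7
clock: 11.85
eef_pos: [575.9, 89.1, 113.7]
eef_rot: [3.135, -0.004, 1.483]
wrist_force: [-4.7, -0.1, 4.0]
finger_gap: 0.5
```

```bash
python3 -m crank '[{"offset":[0,0,0.015],"spin":0},{"offset":[0,0,0.03],"spin":0},{"offset":[0,0,0.044],"spin":0},{"offset":[0.01,-0.001,0.044],"spin":0},{"offset":[0.02,-0.002,0.044],"spin":0},{"offset":[0.028,-0.003,0.044],"spin":0},{"offset":[0.035,-0.003,0.044],"spin":0},{"offset":[0.035,-0.003,0.044],"spin":0}]'
python3 - <<'E'
from h import *
st=manip.read_state(); print(st["eef_pos"],st["wrist_force"])
o=np.array([613.6,87.6,78]); x=np.array([.9963,-.0854,0]); y=np.array([.0854,.9963,0]); z=np.array([0,0,1.])
V=[]
for c,b in(("scene",(290,100,450,250)),("side",(210,120,370,270))):
    p=manip.camera(c); im=p["pixels"][b[1]:b[3],b[0]:b[2],::-1]; im=cv2.resize(im,None,fx=4,fy=4,interpolation=cv2.INTER_CUBIC)
    print(c,[(np.round(d["location"]),round(d["conf"],2)) for d in manip.search_frame(p,"screen_edge")])
    for deg,col in((75,(0,0,255)),(90,(0,255,0)),(105,(255,0,0))):
        t=np.deg2rad(deg); pts=[]
        for s in(-60,60):
            pts+= [proj(p,o+s*y,None), proj(p,o+s*y-100*np.cos(t)*x+100*np.sin(t)*z,None)]
        q=[tuple(int(v) for v in (u-np.array(b[:2]))*4) for u in pts]
        cv2.polylines(im,[np.array([q[0],q[1],q[3],q[2]],np.int32)],True,col,1)
    V.append(im)
cv2.imwrite("pics/v5.png",cv2.resize(np.hstack(V),None,fx=.62,fy=.62,interpolation=cv2.INTER_AREA))
E
```

```text
clock: 12.52
eef_pos: [611.9, 85.9, 158.0]
eef_rot: [3.134, -0.004, 1.483]
wrist_force: [0.1, 0.1, -0.1]
finger_gap: 0.3
[611.92458996  85.90194334 157.99686747] [ 0.07605562  0.09886884 -0.05250036]
scene [(array([631.,  82., 137.]), 0.74)]
side [(array([618., 111., 129.]), 0.58)]
```

View pics/v5.png

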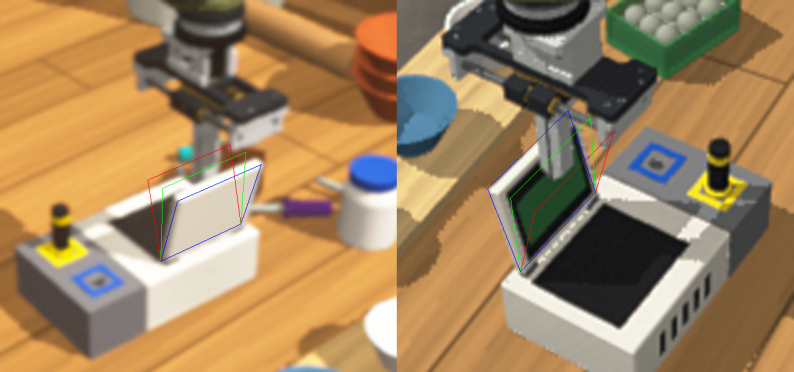

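The overlay matches the blue 105° outline in both views, and fingertip geometry gives at least 12° past upright. I'll back straight off, then rise.

```bash
python3 -m crank '[{"offset":[-0.02,0.002,0],"spin":0},{"offset":[-0.05,0.004,0],"spin":0},{"offset":[-0.08,0.007,0.02],"spin":0},{"offset":[-0.11,0.009,0.06],"spin":0},{"offset":[-0.13,0.011,0.1],"spin":0},{"offset":[-0.15,0.013,0.12],"spin":0},{"offset":[-0.15,0.013,0.12],"spin":0},{"offset":[-0.15,0.013,0.12],"spin":0}]'
python3 - <<'E'
from h import *
st=manip.read_state(); print(st["eef_pos"],st["wrist_force"])
o=np.array([613.6,87.6,78]); x=np.array([.9963,-.0854,0]); y=np.array([.0854,.9963,0]); z=np.array([0,0,1.])
V=[]
for c,b in(("scene",(290,100,450,250)),("side",(210,120,370,270))):
    p=manip.camera(c); im=p["pixels"][b[1]:b[3],b[0]:b[2],::-1]; im=cv2.resize(im,None,fx=4,fy=4,interpolation=cv2.INTER_CUBIC)
    for n in("tool_pot","clay_tub","glaze_jar"): print(c,n,[np.round(d["location"]) for d in manip.search_frame(p,n)][:1])
    for d in manip.masks_of(p,"screen")[:1]:
        for deg in range(90,121,5):
            t=np.deg2rad(deg); n=np.sin(t)*x+np.cos(t)*z; u=-np.cos(t)*x+np.sin(t)*z  # n: out of the white back
            q=np.array([proj(p,o+s*y+a*u+h*n) for s in(-60,60) for a in(0,100) for h in(-6,6)],np.float32)
            m=np.zeros(d["mask"].shape,np.uint8); cv2.fillConvexPoly(m,cv2.convexHull(q).astype(np.int32),1); k=d["mask"]
            print(deg,round((m&k).sum()/(m|k).sum(),3),end="; ")
    print()
    u=[proj(p,[507.4,-38.8,zz])-np.array(b[:2]) for zz in(76,132)]
    cv2.line(im,*[tuple(int(v*4) for v in w) for w in u],(0,0,255),1); V.append(im)
cv2.imwrite("pics/v6.png",cv2.resize(np.hstack(V),None,fx=.62,fy=.62,interpolation=cv2.INTER_AREA))
E
```

```text
clock: 13.38
eef_pos: [460.4, 99.4, 279.4]
eef_rot: [3.131, -0.005, 1.484]
wrist_force: [-0.3, -0.3, -0.8]
finger_gap: -0.1
[460.4451647   99.35795082 279.39840832] [-0.27300922 -0.27295488 -0.82980798]
scene tool_pot [array([ 472., -312.,   77.])]
scene clay_tub [array([ 710., -309.,   37.])]
scene glaze_jar [array([679., 310.,  67.])]
90 0.698; 95 0.785; 100 0.891; 105 0.909; 110 0.779; 115 0.61; 120 0.488; 
side tool_pot [array([ 440., -284.,   72.])]
side clay_tub [array([ 712., -246.,   29.])]
side glaze_jar [array([648., 344.,  76.])]
90 0.731; 95 0.85; 100 0.91; 105 0.855; 110 0.769; 115 0.708; 120 0.658;
```

View pics/v6.png

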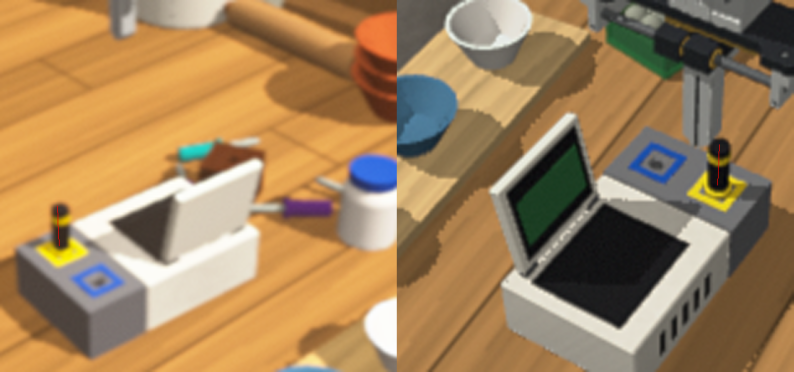

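Final views: the probe is upright in the yellow terminal with its collar on the top face, and its drawn axis matches in both crops. The screen leans back about 12–13° by mask fit, and the gripper is clear. I'll hand it in.

```bash
python3 -c "
from cell import manip
print(manip.read_state()['wrist_force'], manip.sign_off())"
```

```text
the job is handed in; nothing more can be done
[-0.04472675 -0.75160214  0.43921385] None
```

I plugged the yellow-banded probe into the yellow-framed terminal and pushed the screen back past upright. The arm is clear of both, and I handed the job in at about 14 s of the 58 s allowed.

**Probe:** At full depth a further push met 24 N, with the gripper at the height expected for fully home. After release, the drawn axis lined up with the probe in both the scene and side views. I didn't measure the tip depth directly.

**Screen:** The last estimates put it about 12–13° past upright, within the 5–25° allowed. The scene view fitted best near 105° and the side view near 100°, so they differ by about 5°. Fingertip contact gave at least 12°.

**Other objects:**
- **Tool pot and glaze jar:** they read within about 2 mm of their starting positions in both views.
- **Clay tub:** it reads unchanged in the scene view. The side view put it about 50 mm off, but the gripper was partly covering it there, and the arm never went near it.
- **Look-alike probes:** they stood upright in the first pictures but were lying down by the first wrist picture, before the gripper came down. I saw no contact with them, and I left them where they were.

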